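# Scan a refill jug and open its cap of unknown thread hand

## Task

Take the yellow scanner from its black dock, hold it steady for about two seconds roughly 8 cm above the bar code label on the jug's top, aimed squarely down at it, then stand it back in its dock and let go. Then open that jug's red quarter-turn cap, whose thread may be ordinary or reverse: try loosening it one way, and if it stops after a little play, turn it the other way until it comes free. Lift the cap straight off and finish while still holding it, upright and still, just above the jug and clear of the neck, leaving the other things on the table where they are.

Things in the scene. Friction and masses are not known exactly. Their poses are not given: they have to be found in the camera images.
- jug: white plastic refill jug with a red cap and a bar code label on top; it is fixed to the table. Body 160 (its x) x 115 (its y) x 140 mm high with a loop handle at its +x end. Origin: centre of its underside, z up. The neck stands at x = -38 mm, the label at x = +38 mm.
- label (a point): centre of the flat bar code label (56 x 60 mm, white with black bars) on the jug's level top, 141 mm above the table.
- neck (a point): centre of the top of the neck, 168 mm above the table, under the cap. Thread: the wrong way the cap meets a hard stop after 0.1 to 0.36 rad. The right way (counter-clockwise from above if ordinary, clockwise if reverse) it turns easily without rising to a hard stop 1.15 rad from the jug's x axis; there, and up to 0.2 rad short of it, it lifts freely; before that only 2 mm.
- cap: red cap on the neck, 62 mm across, 50 g. Origin: centre of its lower edge, 146 mm above the table when on; z up, x along its grip bar. Skirt and disc reach 26 mm above the origin; the bar on top is 52 long (x), 14 wide (y), 30 high, its top 56 mm above the origin, at first within 0.13 rad of the jug's x axis. Clear of the neck once risen 25 mm. Thread hand hidden, varies (see neck).
- scanner: hand scanner standing upright in the dock, 128 mm tall, 160 g: grey square head 46 x 46 x 34 mm at the bottom, above it a yellow grip 34 mm (x) by 28 mm (y), from 34 to 128 mm above the origin. Origin: centre of the underside, where the reading window is; the beam leaves it along -z (straight down when upright). It reads a label 30 to 150 mm from the window.
- dock: black open tray, fixed, 74 x 74 mm outside, 64 x 64 mm inside, walls 18 mm high, inner floor 5 mm above the table. Origin: centre of its underside. The scanner stands in its middle, its sides parallel to the dock's.
- spare_jug: second jug of the same shape and pointing the same way, fixed, without label and with a green cap (top of its bar 202 mm above the table), beside the first jug at its +y side, 200 to 230 mm between centres; not to be opened.
- spray_can: yellow spray can, 52 mm across, 150 mm tall, loose; leave it alone. Origin: centre of the underside.
- green_cap: loose green cap lying on the table, 48 mm across, 18 mm high; leave it alone. Origin: centre of the underside.
- black_cap: loose black cap lying on the table, 48 mm across, 18 mm high; leave it alone. Origin: centre of the underside.
- tape_roll: loose pale roll of tape lying flat, 90 mm across, 30 mm high; leave it alone. Origin: centre of the underside.
Mind the look-alikes: they are no part of the job. There is more than one size of the scanner; the one meant has the size given above. There is more than one size of the cap; the one meant has the size given above.

How it is judged:
By the outcome, as a careful person would: the job done as asked, in the order asked, and still so for the second after the job is handed in, while the arm keeps its last pose, push and grip.
It also fails if it takes over 69 s, if anything falls off the work surface, if the arm or the gripper's body presses on something with over 40 N, if the wrist force passes 120 N, or if a joint passes its speed limit or range.

## Robot

A 7-joint arm with a two-finger parallel gripper is mounted at the origin on the work surface. World frame = base frame: x ahead of the robot, y to its left, z up, the work surface at z = 0. Lengths are in m, angles in rad, forces in N, time in s.
With the tool pointing down it reaches from about 0.4 to 0.85 m from the base axis. Payload 4.4 kg.
Tool frame: the origin (TCP) lies on the centre line of the jaws, within the pads' length; the fingertips stand 17 mm ahead of it and the grasp point (between the pads) lies 2 mm behind it (arm.tcp_to_tips is the z of the fingertips in the tool frame, in m); z points along the fingers, y is the line along which they close (so a half turn about z gives the same grasp; the last joint's range is limited). The gripper opens to 94 mm and grips with 3 to 60 N. Pads are 16 mm wide; open, the fingers measure 119 mm over their backs; the gripper's body (75 mm by 177 mm) begins 78 mm behind the grasp point.
Start: joints at [1.044, 0.628, 0.038, 1.517, -0.027, 0.996, -0.02], TCP at [0.289, -0.582, 0.222] pointing down, gripper open.
Joint ranges: [-3.06, 3.06], [-0.37, 2.12], [-1.25, 1.32], [0.18, 2.47], [-1.1, 4.24], [0.23, 1.98], [-2.94, 2.94]. Speed limits (rad/s): [2.57, 2.57, 3.14, 3.14, 3.14, 3.14, 3.14].

## Interface

Orientations are given as a unit quaternion [w, x, y, z].
In Python, from cell import arm gives the robot as it stands.
- The arm moves only by the tool move_arm, never from a script. Its argument "commands" is a list of rows, each a list of 2 entries, a list of its own where there are three numbers: the shift along the tool's x, y, z in m, then the turn, a rotation vector about the tool's x, y, z in rad. In form: [[[tx, ty, tz], [rx, ry, rz]], ...]. A call has 1 to 8 rows; each row is the pose to reach, as a shift and turn from the pose commanded when the call began, along the tool's axes at that moment; what a row does not reach only later rows make up. A row lasts 1/12 s, in which the tool goes at most 41.7 mm and 7.16 degrees, less where a joint would pass 70% of its speed; a pose out of reach is approached as far as the arm can. A call with a gripper value outside its range is refused whole. "gripper" is the closure, from 0 (fully open) to 1 (shut), set as the call begins (left out, the last holds). The fingers move at their own pace and stop on an object; "force" is the grip in N (left out, the last holds). Time passes only in rows, so rows that repeat a pose let the fingers close. It gives the time, the measured TCP pose, the force, the opening and the grip force at its end, in the units of the state.
- arm.read_state(): the state, without advancing time (a new reading comes with each control period).
- arm.camera(name): name is "scene" or "side" or "wrist"; returns a dict with "color" (480x640x3 uint8, blue, green, red), "z_map" (480x640 float32, m along the optical axis (not along the pixel's ray), 0 where there is no reading), "K" (3x3 intrinsics, pixels), "view" (4x4, takes a point from world to camera coordinates). Camera axes: x right, y down, z forward; pixel columns grow to the right and rows downward; lengths in m; the calibration is good to about 2 mm. The wrist camera is an equidistant fisheye: a pixel r from the principal point sees the ray r / f radians off the axis. A picture is of the moment at which its call begins.
- arm.close_job(): hands the job in; it is judged then, once.
The state is a dict: "time_s": time; "joints": joint angles; "qd": joint speeds; "joint_efforts": joint torques, N m; "eef_pos": TCP position; "tool_rot": TCP orientation; "wrist_force": force on the tool from outside, world axes, zero at the start; "torque": the same for the moment, N m; "finger_gap": finger opening in m; "grip_force": force on a finger pad.
Only numpy, scipy, OpenCV 4.12 (cv2) and the standard library are available. Lean on these libraries where they do the work, as an engineer would, in place of code of your own. Each camera call takes 0.05 s, during which the arm holds its last target. There are 200 camera calls.

## Working session

There is one attempt and no reset: what is moved stays moved. The work goes in short steps, Python scripts to look and compute and a tool call to move; the robot and the scene stay as the last step left them, time stands still between calls to the robot, and variables do not carry over. Pictures are saved under pics/ and viewed, at most 10 in all, crops included, and the job is handed in when it is done.

Besides the shell and the picture viewer there is one more tool, called by a JSON object that holds its "api" and its "payload", one argument or row to a line. move_arm: Moves the arm, as the interface text tells. Its arguments: {"type":"object","properties":{"commands":{"type":"array"},"gripper":{"type":"number"},"force":{"type":"number"}},"required":["commands"]}

```bash
ls; mkdir -p pics; python3 - <<'E'
from cell import arm
import cv2,numpy as np
s=arm.read_state(); print({k:np.round(v,3).tolist() for k,v in s.items()}, arm.tcp_to_tips)
for n in ("scene","side"):
    c=arm.camera(n); cv2.imwrite(f"pics/{n}0.png",c["color"]); np.savez(f"{n}0.npz",**c)
    print(n,c["K"].tolist(),c["view"].round(3).tolist())
E
```

```text
pics
{'time_s': 0.0, 'joints': [1.044, 0.629, 0.038, 1.518, -0.027, 0.996, -0.02], 'qd': [0.0, -0.0, -0.0, 0.0, -0.0, -0.002, 0.0], 'joint_efforts': [0.0, -54.974, 1.144, -18.664, -0.052, 0.024, 0.0], 'eef_pos': [0.289, -0.582, 0.222], 'tool_rot': [-0.001, 0.974, 0.228, -0.0], 'wrist_force': [-0.235, -0.05, -0.129], 'torque': [-0.043, -0.011, -0.038], 'grip_force': 0.0, 'finger_gap': 0.094} 0.017
scene [[502.3647811067298, 0.0, 325.16284067875307], [0.0, 502.3647811067298, 230.11047422728757], [0.0, 0.0, 1.0]] [[0.521, 0.853, -0.016, -0.27], [0.665, -0.419, -0.618, -0.315], [-0.534, 0.311, -0.786, 1.325], [0.0, 0.0, 0.0, 1.0]]
side [[606.2156585665, 0.0, 315.67803891120485], [0.0, 606.2156585665, 241.50844813328945], [0.0, 0.0, 1.0]] [[-0.951, -0.307, -0.023, 0.569], [-0.177, 0.607, -0.775, 0.208], [0.252, -0.733, -0.631, 1.375], [0.0, 0.0, 0.0, 1.0]]
```

View pics/scene0.png

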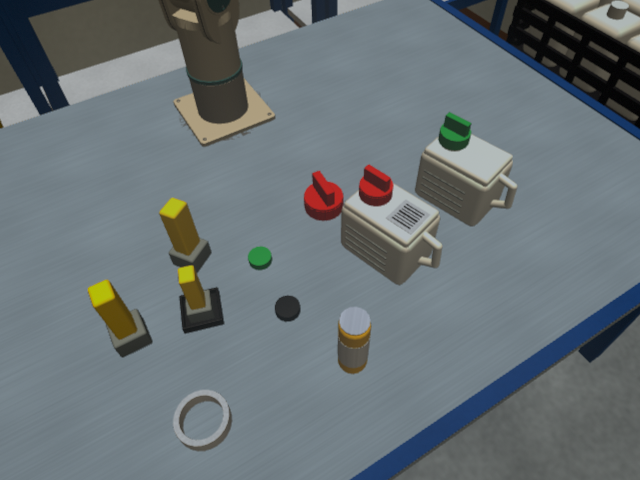

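View pics/side0.png

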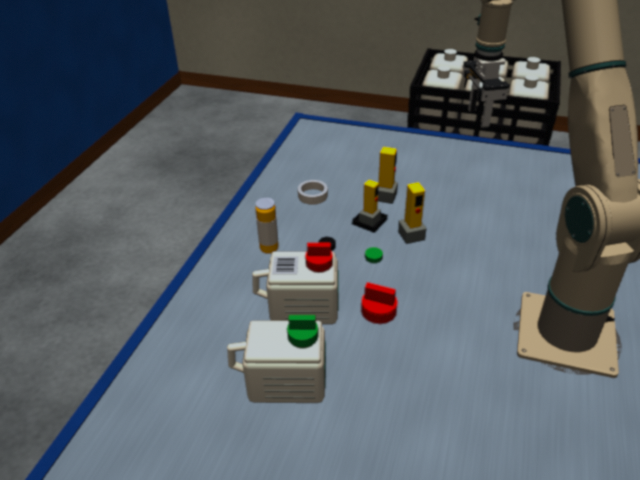

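The scene image shows the docked scanner at (193,290), in the black tray. The look-alikes are two larger undocked scanners at (182,228) and (115,315), and the yellow spray can at (353,340). The red cap to open is on the jug at (376,185). The look-alikes for it are the loose red cap at (323,197) and the green cap on the spare jug at (455,132). The label is at (408,215). I choose the docked scanner and the labelled jug's cap.

```bash
cat > h.py <<'E'
import numpy as np,cv2
def cloud(c):
    z=c["z_map"];K=c["K"];V=c["view"]
    v,u=np.mgrid[:480,:640]
    P=np.stack([(u-K[0,2])/K[0,0]*z,(v-K[1,2])/K[1,1]*z,z],-1)
    W=(P-V[:3,3])@V[:3,:3]
    W[z==0]=np.nan
    return W
def proj(c,p):
    q=c["K"]@(c["view"][:3,:3]@np.array(p)+c["view"][:3,3]); return q[:2]/q[2]
def rect(p):
    r=cv2.minAreaRect((p[:,:2]*1000).astype(np.float32)); return np.round(r[0],1),np.round(r[1],1),round(r[2],1)
E
python3 - <<'E'
from h import *
for n in("scene","side"):
    c=dict(np.load(n+"0.npz"));W=cloud(c)
    hsv=cv2.cvtColor(c["color"],cv2.COLOR_BGR2HSV);H,S,V=[hsv[...,i].astype(int) for i in range(3)]
    z=W[...,2]
    ms={"yellow":(H>20)&(H<35)&(S>150)&(z>.02),"red":((H<6)|(H>174))&(S>150)&(z>.01),"green":(H>50)&(H<75)&(S>150)&(z>.005),"whitetop":(S<60)&(abs(z-.14)<.005),"black":(V<45)&(abs(z-.012)<.03)}
    for k,m in ms.items():
        N,L,st,_=cv2.connectedComponentsWithStats(m.astype(np.uint8))
        for i in range(1,N):
            if st[i,4]<60: continue
            p=W[L==i]; top=np.nanpercentile(p[:,2],97)
            t=p[p[:,2]>top-.006] if k!="whitetop" else p
            print(n,k,st[i].tolist(),"top",round(top,4),"rect",*rect(t))
E
```

```text
scene yellow [160, 198, 39, 57, 1354] top 0.1646 rect [ 406.6 -249.6] [35.7 43. ] 36.7
scene yellow [178, 265, 27, 44, 744] top 0.1343 rect [ 530.6 -281. ] [27.3 34.8] 73.8
scene yellow [88, 280, 48, 59, 1473] top 0.1647 rect [ 514.8 -410.6] [34.9 45. ] 89.7
scene red [359, 165, 34, 34, 569] top 0.2031 rect [561.9  85.8] [51.  14.7] 17.3
scene red [304, 171, 39, 46, 947] top 0.0778 rect [426.9  51.8] [19.1 72.1] 86.1
scene green [447, 113, 23, 14, 108] top 0.2042 rect [526.9 303.7] [49.3 15.2] 19.6
scene green [441, 125, 29, 17, 226] top 0.1752 rect [532.2 293.9] [58.  37.7] 34.4
scene green [249, 247, 22, 19, 328] top 0.0205 rect [ 483.  -133.3] [42.5 46.2] 64.5
scene whitetop [609, 7, 18, 9, 68] top 0.1448 rect [ 360.8 1006.9] [42.5 22.4] 23.1
scene whitetop [188, 63, 54, 19, 139] top 0.1447 rect [ 41.2 -10.7] [125.8  53. ] 71.2
scene whitetop [426, 134, 87, 50, 2003] top 0.1423 rect [563.5 314. ] [147.4 105.9] 15.6
scene whitetop [345, 184, 94, 62, 2561] top 0.1427 rect [598.8  96.2] [148.2 102.9] 16.5
scene black [508, 13, 132, 101, 2244] top 0.0407 rect [326.6 925.6] [ 14.3 450.
[... 1066 characters left out ...]
.4 44.2] [119.5  43.9] 2.2
side whitetop [244, 321, 78, 41, 2063] top 0.1423 rect [559.7 315.4] [147.6 105.1] 16.8
side black [549, 80, 4, 20, 62] top 0.0413 rect [   66.9 -1218.7] [  7.7 147.6] 1.1
side black [408, 104, 147, 35, 1445] top 0.0407 rect [ 301.9 -940. ] [500.6  31.9] 0.3
side black [378, 191, 18, 11, 132] top 0.0361 rect [ 507.  -382.8] [13.  46.9] 86.7
side black [353, 213, 34, 19, 369] top 0.0307 rect [ 528.5 -276. ] [44.  43.9] 72.0
side black [399, 226, 26, 17, 211] top 0.0372 rect [ 402.1 -224.3] [26.6 60.1] 88.2
side black [320, 238, 15, 12, 67] top 0.0207 rect [ 606.6 -146.4] [28.4 42.3] 63.4
side black [539, 320, 19, 24, 143] top 0.0404 rect [49.4 41. ] [10.4 58.5] 41.4
```

```bash
cat >> h.py <<'E'
from scipy.spatial.transform import Rotation as R
def go(s,xyz,ydir_deg):
    """shift/turn in tool axes to reach xyz, tool down, y axis along ydir (world, mod 180 nearest)"""
    q=s["tool_rot"];r=R.from_quat([q[1],q[2],q[3],q[0]])
    best=None
    for d in (0,180):
        a=np.deg2rad(ydir_deg+d);y=np.array([np.cos(a),np.sin(a),0]);z=np.array([0,0,-1.])
        t=R.from_matrix(np.stack([np.cross(y,z),y,z],1))
        v=(r.inv()*t).as_rotvec()
        if best is None or np.linalg.norm(v)<np.linalg.norm(best): best=v
    print("shift",r.inv().apply(np.array(xyz)-s["eef_pos"]).round(4).tolist(),"turn",best.round(4).tolist())
E
python3 - <<'E'
from h import *
from cell import arm
c=cv2.imread("pics/scene0.png")
a=cv2.resize(c[180:360,80:280],None,fx=2,fy=2);b=cv2.resize(c[110:290,300:500],None,fx=2,fy=2)
cv2.imwrite("pics/crop.png",np.hstack([a,b]))
go(arm.read_state(),[.531,-.281,.26],-16.2)
E
```

```text
shift [0.3506, -0.1617, -0.0381] turn [-0.0016, -0.0007, -0.8273]
```

View pics/crop.png

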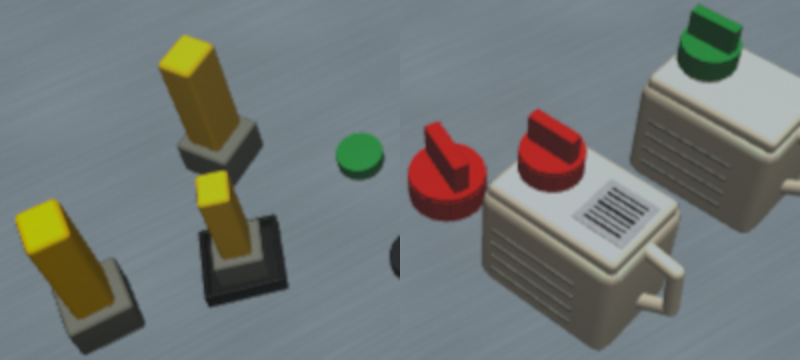

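The crop confirms the choice: the smallest scanner stands in the black dock (crop 215,215). The red cap sits on the labelled jug (crop 552,150).

{"api": "move_arm", "payload": {
  "commands": [
    [[0.03,-0.014,-0.03],[0,0,-0.1]],
    [[0.07,-0.032,-0.038],[0,0,-0.2]],
    [[0.105,-0.049,-0.038],[0,0,-0.31]],
    [[0.14,-0.065,-0.038],[0,0,-0.42]],
    [[0.175,-0.081,-0.038],[0,0,-0.53]],
    [[0.21,-0.097,-0.038],[0,0,-0.64]],
    [[0.245,-0.113,-0.038],[0,0,-0.74]],
    [[0.28,-0.129,-0.038],[0,0,-0.827]]
  ],
  "gripper": 0,
  "force": 35
}}

```text
time_s: 0.77
eef_pos: [0.4831, -0.3404, 0.2603]
tool_rot: [-0.0, 0.798, 0.602, -0.0]
wrist_force: [-0.0, -1.1, 0.2]
finger_gap: 0.094
grip_force: 0.0
```

```bash
python3 - <<'E'
from h import *
from cell import arm
go(arm.read_state(),[.531,-.281,.26],-16.2)
E
```

```text
shift [0.0703, 0.0297, 0.0003] turn [-0.0006, -0.0001, 0.0045]
```

{"api": "move_arm", "payload": {
  "commands": [
    [[0.036,0.015,0],[0,0,0]],
    [[0.072,0.03,0],[0,0,0]],
    [[0.072,0.03,0],[0,0,0]],
    [[0.072,0.03,0],[0,0,0]],
    [[0.072,0.03,0],[0,0,0]]
  ]
}}

```text
time_s: 1.18
eef_pos: [0.5308, -0.2819, 0.2601]
tool_rot: [-0.0, 0.8, 0.6, -0.001]
wrist_force: [-0.3, -1.1, -0.4]
finger_gap: 0.094
grip_force: 0.0
```

```bash
python3 - <<'E'
from h import *
from cell import arm
go(arm.read_state(),[.531,-.281,.11],-16.2)
c=arm.camera("wrist");cv2.imwrite("pics/w1.png",c["color"])
E
```

```text
shift [0.001, 0.0002, 0.1501] turn [-0.0012, 0.0009, -0.0002]
```

View pics/w1.png

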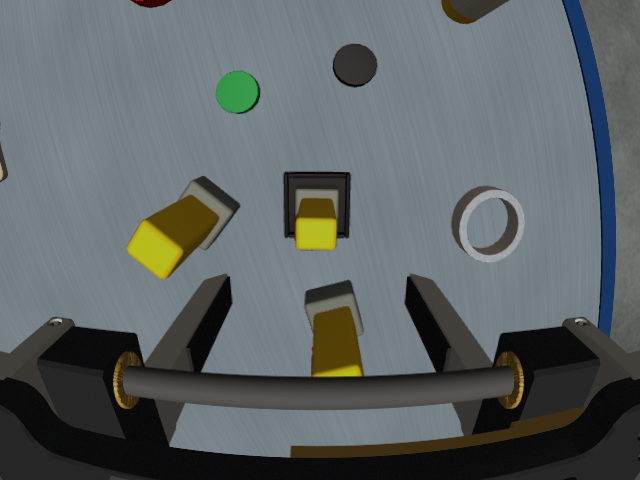

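The wrist image shows the docked scanner at (316,232), centred between the fingers and square to them. I'm descending.

{"api": "move_arm", "payload": {
  "commands": [
    [[0.001,0,0.025],[0,0,0]],
    [[0.001,0,0.05],[0,0,0]],
    [[0.001,0,0.075],[0,0,0]],
    [[0.001,0,0.1],[0,0,0]],
    [[0.001,0,0.125],[0,0,0]],
    [[0.001,0,0.145],[0,0,0]],
    [[0.001,0,0.15],[0,0,0]],
    [[0.001,0,0.15],[0,0,0]]
  ]
}}

```text
time_s: 1.9
eef_pos: [0.5297, -0.2816, 0.109]
tool_rot: [-0.001, 0.801, 0.599, -0.001]
wrist_force: [0.2, 0.7, -0.0]
finger_gap: 0.094
grip_force: 0.0
```

{"api": "move_arm", "payload": {
  "commands": [
    [[0,0,0],[0,0,0]],
    [[0,0,0],[0,0,0]],
    [[0,0,0],[0,0,0]],
    [[0,0,0],[0,0,0]],
    [[0,0,0],[0,0,0]],
    [[0,0,0],[0,0,0]],
    [[0,0,0],[0,0,0]],
    [[0,0,0],[0,0,0]]
  ],
  "gripper": 1,
  "force": 35
}}

```text
time_s: 2.57
eef_pos: [0.5318, -0.2804, 0.1106]
tool_rot: [0.0, 0.8, 0.6, 0.0]
wrist_force: [1.5, 0.3, -0.2]
finger_gap: 0.0439
grip_force: 0.0
```

{"api": "move_arm", "payload": {
  "commands": [
    [[0,0,0],[0,0,0]],
    [[0,0,0],[0,0,0]],
    [[0,0,0],[0,0,0]],
    [[0,0,0],[0,0,0]],
    [[0,0,0],[0,0,0]],
    [[0,0,0],[0,0,0]]
  ]
}}

```text
time_s: 3.07
eef_pos: [0.5315, -0.2803, 0.1104]
tool_rot: [-0.0, 0.8, 0.6, -0.0]
wrist_force: [-0.7, 0.1, -0.8]
finger_gap: 0.0338
grip_force: 35.0
```

{"api": "move_arm", "payload": {
  "commands": [
    [[0,0,-0.01],[0,0,0]],
    [[0,0,-0.03],[0,0,0]],
    [[0,0,-0.06],[0,0,0]],
    [[0,0,-0.095],[0,0,0]],
    [[0,0,-0.13],[0,0,0]],
    [[0,0,-0.165],[0,0,0]],
    [[0,0,-0.2],[0,0,0]],
    [[0,0,-0.216],[0,0,0]]
  ]
}}

```text
time_s: 3.73
eef_pos: [0.5334, -0.281, 0.3321]
tool_rot: [0.003, 0.8, 0.6, 0.002]
wrist_force: [0.5, 0.3, -2.2]
finger_gap: 0.0338
grip_force: 35.0
```

```bash
python3 - <<'E'
from h import *
from cell import arm
s=arm.read_state();print(s["eef_pos"],s["finger_gap"],s["grip_force"],s["wrist_force"])
go(s,[.634,.108,.326],-16.2)
E
```

```text
[ 0.5334469  -0.28098078  0.33213461] 0.03380999118824743 34.97595727443695 [ 0.54543811  0.33861875 -2.21568252]
shift [0.4016, -0.0121, 0.0056] turn [0.0079, 0.0011, -0.0002]
```

{"api": "move_arm", "payload": {
  "commands": [
    [[0.015,0,0],[0,0,0]],
    [[0.045,-0.001,0],[0,0,0]],
    [[0.075,-0.002,0],[0,0,0]],
    [[0.105,-0.003,0],[0,0,0]],
    [[0.135,-0.003,0],[0,0,0]],
    [[0.165,-0.004,0],[0,0,0]],
    [[0.195,-0.005,0],[0,0,0]],
    [[0.225,-0.006,0],[0,0,0]]
  ]
}}

```text
time_s: 4.4
eef_pos: [0.5888, -0.0613, 0.3271]
tool_rot: [0.0, 0.8, 0.6, 0.0]
wrist_force: [0.6, -0.2, -2.2]
finger_gap: 0.0334
grip_force: 35.0
```

{"api": "move_arm", "payload": {
  "commands": [
    [[0.03,-0.001,0],[0,0,0]],
    [[0.06,-0.001,0],[0,0,0]],
    [[0.09,-0.002,0],[0,0,0]],
    [[0.12,-0.003,0],[0,0,0]],
    [[0.145,-0.003,0],[0,0,0]],
    [[0.165,-0.004,0],[0,0,0]],
    [[0.177,-0.004,0],[0,0,0]],
    [[0.177,-0.004,0],[0,0,0]]
  ]
}}

```text
time_s: 5.07
eef_pos: [0.6343, 0.1121, 0.3265]
tool_rot: [-0.001, 0.798, 0.602, 0.001]
wrist_force: [0.5, 1.0, -2.2]
finger_gap: 0.0336
grip_force: 35.0
```

```bash
python3 - <<'E'
from h import *
from cell import arm
s=arm.read_state();print(s["eef_pos"],s["tool_rot"],s["finger_gap"],s["grip_force"],s["wrist_force"])
go(s,[.634,.108,.326],-16.2)
out=[]
for n in ("scene","side"):
    c=arm.camera(n);W=cloud(c);p=proj(c,[.634,.108,.22]).astype(int);print(n,p)
    out.append(cv2.resize(c["color"][max(p[1]-130,0):p[1]+70,p[0]-100:p[0]+100],(400,400)))
    hsv=cv2.cvtColor(c["color"],cv2.COLOR_BGR2HSV);z=W[...,2]
    m=(hsv[...,0]<35)&(hsv[...,0]>18)&(hsv[...,1]>120)&(z>.2);q=W[m]
    if len(q)>50: print("yellow",len(q),q.min(0),q.max(0))
    m=(hsv[...,1]<70)&(z>.215)&(z<.262)&(abs(W[...,0]-.634)<.06)&(abs(W[...,1]-.108)<.06);q=W[m]
    if len(q)>50: print("head",len(q),np.percentile(q,[1,50,99],axis=0).round(3).tolist())
cv2.imwrite("pics/read.png",np.hstack(out))
E
```

```text
[0.63425516 0.11214968 0.32652393] [-9.53215070e-04  7.98375442e-01  6.02158769e-01  7.49739397e-04] 0.03364230756362633 34.98040437698364 [ 0.51074811  0.96629098 -2.24630739]
shift [-0.0041, 0.0009, 0.0005] turn [-0.0006, -0.0023, 0.0044]
scene [413 186]
yellow 1084 [0.60801617 0.07114373 0.258965  ] [0.67970322 0.12751076 0.45179776]
head 716 [[0.611, 0.083, 0.223], [0.652, 0.095, 0.247], [0.663, 0.127, 0.257]]
side [282 237]
yellow 681 [0.60092373 0.08926643 0.25612141] [0.67288453 0.15343178 0.44090163]
head 438 [[0.607, 0.091, 0.221], [0.624, 0.124, 0.243], [0.661, 0.136, 0.257]]
```

View pics/read.png

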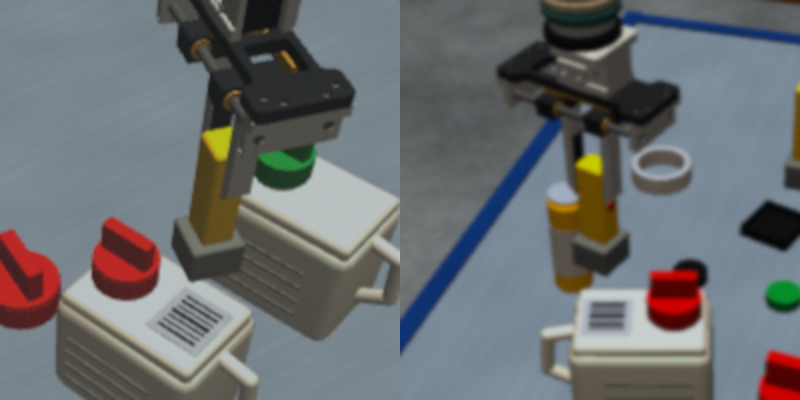

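The scanner is upright about 8 cm above the label; its head is at (208,240) in the left half of the picture. I'll hold it here for over 2 s.

{"api": "move_arm", "payload": {
  "commands": [
    [[-0.001,0,0],[0,0,0]],
    [[-0.001,0,0],[0,0,0]],
    [[-0.001,0,0],[0,0,0]],
    [[-0.001,0,0],[0,0,0]],
    [[-0.001,0,0],[0,0,0]],
    [[-0.001,0,0],[0,0,0]],
    [[-0.001,0,0],[0,0,0]],
    [[-0.001,0,0],[0,0,0]]
  ]
}}

```text
time_s: 5.83
eef_pos: [0.6341, 0.1074, 0.3265]
tool_rot: [-0.0, 0.8, 0.6, 0.0]
wrist_force: [-0.4, 0.4, -2.4]
finger_gap: 0.034
grip_force: 35.0
```

{"api": "move_arm", "payload": {
  "commands": [
    [[0,0,0],[0,0,0]],
    [[0,0,0],[0,0,0]],
    [[0,0,0],[0,0,0]],
    [[0,0,0],[0,0,0]],
    [[0,0,0],[0,0,0]],
    [[0,0,0],[0,0,0]],
    [[0,0,0],[0,0,0]],
    [[0,0,0],[0,0,0]]
  ]
}}

```text
time_s: 6.5
eef_pos: [0.6341, 0.1074, 0.3265]
tool_rot: [0.0, 0.8, 0.6, 0.0]
wrist_force: [0.6, -0.0, -2.2]
finger_gap: 0.0334
grip_force: 35.0
```

{"api": "move_arm", "payload": {
  "commands": [
    [[0,0,0],[0,0,0]],
    [[0,0,0],[0,0,0]],
    [[0,0,0],[0,0,0]],
    [[0,0,0],[0,0,0]],
    [[0,0,0],[0,0,0]],
    [[0,0,0],[0,0,0]],
    [[0,0,0],[0,0,0]],
    [[0,0,0],[0,0,0]]
  ]
}}

```text
time_s: 7.17
eef_pos: [0.6341, 0.1074, 0.3265]
tool_rot: [0.0, 0.8, 0.6, 0.0]
wrist_force: [-0.3, -0.6, -1.9]
finger_gap: 0.0339
grip_force: 35.0
```

{"api": "move_arm", "payload": {
  "commands": [
    [[0,0,0],[0,0,0]],
    [[0,0,0],[0,0,0]],
    [[0,0,0],[0,0,0]],
    [[0,0,0],[0,0,0]],
    [[0,0,0],[0,0,0]],
    [[0,0,0],[0,0,0]],
    [[0,0,0],[0,0,0]],
    [[0,0,0],[0,0,0]]
  ]
}}

```text
time_s: 7.83
eef_pos: [0.6341, 0.1074, 0.3265]
tool_rot: [-0.0, 0.8, 0.6, 0.0]
wrist_force: [0.2, 0.3, -1.8]
finger_gap: 0.0337
grip_force: 35.0
```

```bash
python3 - <<'E'
from h import *
from cell import arm
s=arm.read_state()
go(s,[.5315,-.2804,.326],-16.2)
E
```

```text
shift [-0.401, 0.0098, 0.0005] turn [0.0, -0.0, -0.0003]
```

{"api": "move_arm", "payload": {
  "commands": [
    [[-0.015,0,0],[0,0,0]],
    [[-0.045,0.001,0],[0,0,0]],
    [[-0.075,0.002,0],[0,0,0]],
    [[-0.105,0.003,0],[0,0,0]],
    [[-0.135,0.003,0],[0,0,0]],
    [[-0.165,0.004,0],[0,0,0]],
    [[-0.195,0.005,0],[0,0,0]],
    [[-0.225,0.006,0],[0,0,0]]
  ]
}}

```text
time_s: 8.5
eef_pos: [0.5757, -0.113, 0.3267]
tool_rot: [0.0, 0.8, 0.6, -0.0]
wrist_force: [0.1, -0.9, -1.7]
finger_gap: 0.0338
grip_force: 35.0
```

{"api": "move_arm", "payload": {
  "commands": [
    [[-0.03,0.001,0],[0,0,0]],
    [[-0.06,0.001,0],[0,0,0]],
    [[-0.09,0.002,0],[0,0,0]],
    [[-0.12,0.003,0],[0,0,0]],
    [[-0.145,0.003,0],[0,0,0]],
    [[-0.165,0.004,0],[0,0,0]],
    [[-0.176,0.004,0],[0,0,0]],
    [[-0.176,0.004,0],[0,0,0]]
  ]
}}

```text
time_s: 9.17
eef_pos: [0.5296, -0.2844, 0.3263]
tool_rot: [0.0, 0.801, 0.598, -0.001]
wrist_force: [-1.1, -0.9, -1.4]
finger_gap: 0.0337
grip_force: 35.0
```

{"api": "move_arm", "payload": {
  "commands": [
    [[0,0,0],[0,0,0]],
    [[0,0,0.02],[0,0,0]],
    [[0,0,0.05],[0,0,0]],
    [[0,0,0.08],[0,0,0]],
    [[0,0,0.11],[0,0,0]],
    [[0,0,0.14],[0,0,0]],
    [[0,0,0.16],[0,0,0]],
    [[0,0,0.165],[0,0,0]]
  ]
}}

```text
time_s: 9.83
eef_pos: [0.5303, -0.2769, 0.1581]
tool_rot: [-0.003, 0.799, 0.602, -0.001]
wrist_force: [-0.1, -0.1, -1.7]
finger_gap: 0.0339
grip_force: 35.0
```

{"api": "move_arm", "payload": {
  "commands": [
    [[0,0,0],[0,0,0]],
    [[0,0,0],[0,0,0]],
    [[0,0,0.01],[0,0,0]],
    [[0,0,0.02],[0,0,0]]
  ]
}}

```text
time_s: 10.17
eef_pos: [0.5334, -0.2808, 0.143]
tool_rot: [0.002, 0.8, 0.6, 0.001]
wrist_force: [0.2, -0.1, -2.1]
finger_gap: 0.0339
grip_force: 35.0
```

```bash
python3 - <<'E'
from h import *
from cell import arm
s=arm.read_state();print(s["wrist_force"],s["eef_pos"])
go(s,[.5315,-.2804,.1105],-16.2)
E
```

```text
[ 0.18634379 -0.13808677 -2.0992176 ] [ 0.53341471 -0.28083005  0.14298922]
shift [-0.0001, -0.0021, 0.0325] turn [0.0047, 0.0006, -0.0001]
```

{"api": "move_arm", "payload": {
  "commands": [
    [[0,0,0.007],[0,0,0]],
    [[0,0,0.014],[0,0,0]],
    [[0,0,0.02],[0,0,0]],
    [[0,0,0.025],[0,0,0]],
    [[0,0,0.028],[0,0,0]],
    [[0,0,0.03],[0,0,0]],
    [[0,0,0.03],[0,0,0]],
    [[0,0,0.03],[0,0,0]]
  ]
}}

```text
time_s: 10.83
eef_pos: [0.5318, -0.2805, 0.1116]
tool_rot: [0.0, 0.8, 0.6, 0.0]
wrist_force: [-1.2, -0.2, -2.0]
finger_gap: 0.0338
grip_force: 35.0
```

```bash
python3 - <<'E'
from h import *
from cell import arm
s=arm.read_state();print(s["wrist_force"],s["eef_pos"])
go(s,[.5315,-.2804,.1105],-16.2)
E
```

```text
[-1.19881157 -0.2086842  -2.02356508] [ 0.53184757 -0.28048417  0.11158009]
shift [-0.0, -0.0004, 0.0011] turn [0.0003, -0.0, -0.0003]
```

{"api": "move_arm", "payload": {
  "commands": [
    [[0,0,0.0005],[0,0,0]],
    [[0,0,0.001],[0,0,0]],
    [[0,0,0.0015],[0,0,0]],
    [[0,0,0.0015],[0,0,0]]
  ]
}}

```text
time_s: 11.17
eef_pos: [0.5319, -0.2805, 0.1104]
tool_rot: [0.0, 0.8, 0.6, 0.0]
wrist_force: [-0.3, 0.0, 0.3]
finger_gap: 0.0339
grip_force: 35.0
```

{"api": "move_arm", "payload": {
  "commands": [
    [[0,0,0],[0,0,0]],
    [[0,0,0],[0,0,0]],
    [[0,0,0],[0,0,0]],
    [[0,0,0],[0,0,0]],
    [[0,0,0],[0,0,0]],
    [[0,0,0],[0,0,0]],
    [[0,0,0],[0,0,0]],
    [[0,0,0],[0,0,0]]
  ],
  "gripper": 0
}}

```text
time_s: 11.83
eef_pos: [0.5317, -0.2804, 0.11]
tool_rot: [-0.0, 0.8, 0.6, -0.0]
wrist_force: [0.5, -0.1, 0.3]
finger_gap: 0.0836
grip_force: 0.0
```

{"api": "move_arm", "payload": {
  "commands": [
    [[0,0,0],[0,0,0]],
    [[0,0,0],[0,0,0]],
    [[0,0,-0.01],[0,0,0]],
    [[0,0,-0.03],[0,0,0]],
    [[0,0,-0.06],[0,0,0]],
    [[0,0,-0.095],[0,0,0]],
    [[0,0,-0.13],[0,0,0]],
    [[0,0,-0.165],[0,0,0]]
  ]
}}

```text
time_s: 12.5
eef_pos: [0.5314, -0.2802, 0.2775]
tool_rot: [0.0, 0.8, 0.6, 0.0]
wrist_force: [0.9, 0.2, -0.4]
finger_gap: 0.0941
grip_force: 0.0
```

```bash
python3 - <<'E'
from h import *
from cell import arm
c=arm.camera("scene");W=cloud(c);z=W[...,2]
hsv=cv2.cvtColor(c["color"],cv2.COLOR_BGR2HSV)
m=(hsv[...,0]<35)&(hsv[...,0]>20)&(hsv[...,1]>150)&(abs(z-.134)<.005)&(abs(W[...,0]-.531)<.05)&(abs(W[...,1]+.281)<.05)
print(m.sum(),*rect(W[m]))
cv2.imwrite("pics/dock.png",cv2.resize(c["color"][200:380,80:300],None,fx=2,fy=2))
s=arm.read_state();print(s["eef_pos"],s["joints"],s["finger_gap"])
go(s,[.561,.0866,.29],-73)
E
```

```text
269 [ 534.8 -282. ] [27.1 36.1] 74.5
[ 0.53525775 -0.28177473  0.28495014] [ 0.57515963  0.50063562 -0.21552756  1.57737062  0.11844069  1.06319641
  0.04586752] 0.09412852427383755
shift [0.3609, -0.0781, -0.0068] turn [0.0129, -0.0046, 0.991]
```

View pics/dock.png

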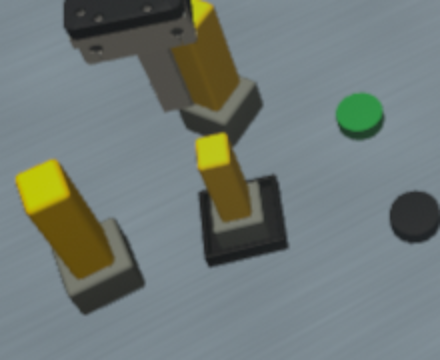

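The scanner stands in its dock again (crop 235,200), released. Next I'm moving over the cap.

{"api": "move_arm", "payload": {
  "commands": [
    [[0.015,-0.003,0],[0,0,0.06]],
    [[0.045,-0.01,0],[0,0,0.15]],
    [[0.08,-0.017,-0.01],[0,0,0.24]],
    [[0.11,-0.024,-0.015],[0,0,0.33]],
    [[0.14,-0.03,-0.015],[0,0,0.42]],
    [[0.17,-0.036,-0.015],[0,0,0.51]],
    [[0.2,-0.043,-0.015],[0,0,0.6]],
    [[0.235,-0.05,-0.015],[0,0,0.69]]
  ]
}}

```text
time_s: 13.22
eef_pos: [0.549, -0.0404, 0.2907]
tool_rot: [0.0, 0.957, 0.292, 0.0]
wrist_force: [0.0, 0.3, 0.2]
finger_gap: 0.0942
grip_force: 0.0
```

```bash
python3 - <<'E'
from h import *
from cell import arm
s=arm.read_state();print(s["eef_pos"],s["joints"])
go(s,[.561,.0866,.29],-73)
E
```

```text
[ 0.54902055 -0.04038998  0.29069532] [ 0.07896578  0.41206456 -0.08268025  1.70665077  0.03956518  1.02368342
 -0.99643318]
shift [0.0808, -0.0987, 0.0006] turn [0.001, -0.0004, 0.295]
```

{"api": "move_arm", "payload": {
  "commands": [
    [[0.02,-0.024,0],[0,0,0.08]],
    [[0.04,-0.049,0],[0,0,0.16]],
    [[0.06,-0.073,0],[0,0,0.24]],
    [[0.072,-0.088,0],[0,0,0.28]],
    [[0.08,-0.098,0],[0,0,0.295]],
    [[0.08,-0.098,0],[0,0,0.295]],
    [[0.08,-0.098,0],[0,0,0.295]],
    [[0.08,-0.098,0],[0,0,0.295]]
  ]
}}

```text
time_s: 13.88
eef_pos: [0.5602, 0.0837, 0.2902]
tool_rot: [0.0, 0.989, 0.15, 0.0]
wrist_force: [0.0, -0.8, -0.2]
finger_gap: 0.0941
grip_force: 0.0
```

```bash
python3 - <<'E'
from h import *
from cell import arm
c=arm.camera("wrist");cv2.imwrite("pics/w2.png",c["color"])
s=arm.read_state();print(s["eef_pos"],s["joints"])
go(s,[.5605,.0866,.195],-73)
E
```

```text
[0.56028192 0.08333291 0.29019637] [-0.17527479  0.43680347 -0.0335037   1.66568804  0.0175625   1.03938748
 -1.48439592]
shift [0.0012, -0.0031, 0.0952] turn [0.001, 0.0001, 0.0042]
```

View pics/w2.png

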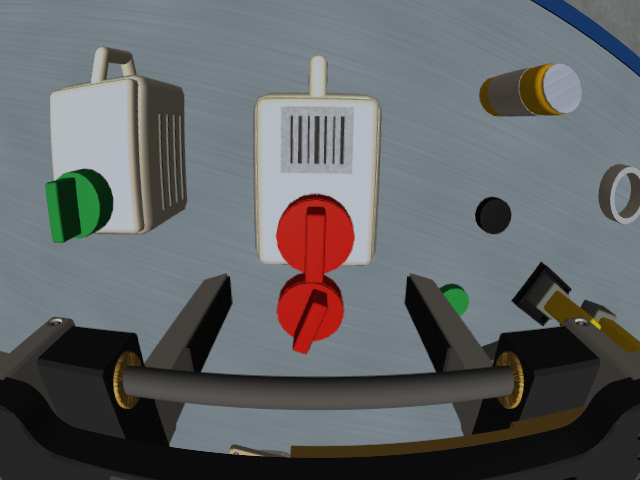

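The wrist image shows the red bar at about (315,240), aligned between the fingers. I'm descending with a small y correction.

{"api": "move_arm", "payload": {
  "commands": [
    [[0.001,-0.003,0.02],[0,0,0]],
    [[0.001,-0.003,0.04],[0,0,0]],
    [[0.001,-0.003,0.06],[0,0,0]],
    [[0.001,-0.003,0.08],[0,0,0]],
    [[0.001,-0.003,0.09],[0,0,0]],
    [[0.001,-0.003,0.094],[0,0,0]],
    [[0.001,-0.003,0.094],[0,0,0]],
    [[0.001,-0.003,0.094],[0,0,0]]
  ]
}}

```text
time_s: 14.6
eef_pos: [0.561, 0.0879, 0.1968]
tool_rot: [0.0, 0.989, 0.15, 0.001]
wrist_force: [-0.3, -1.1, -0.4]
finger_gap: 0.0941
grip_force: 0.0
```

{"api": "move_arm", "payload": {
  "commands": [
    [[0,0,0],[0,0,0]],
    [[0,0,0],[0,0,0]],
    [[0,0,0],[0,0,0]],
    [[0,0,0],[0,0,0]],
    [[0,0,0],[0,0,0]],
    [[0,0,0],[0,0,0]],
    [[0,0,0],[0,0,0]],
    [[0,0,0],[0,0,0]]
  ],
  "gripper": 1,
  "force": 30
}}

```text
time_s: 15.27
eef_pos: [0.5603, 0.0884, 0.196]
tool_rot: [-0.0, 0.989, 0.151, 0.0]
wrist_force: [0.6, -0.3, 0.3]
finger_gap: 0.0442
grip_force: 0.0
```

{"api": "move_arm", "payload": {
  "commands": [
    [[0,0,0],[0,0,0]],
    [[0,0,0],[0,0,0]],
    [[0,0,0],[0,0,0]],
    [[0,0,0],[0,0,0]],
    [[0,0,0],[0,0,0]],
    [[0,0,0],[0,0,0]],
    [[0,0,0],[0,0,0]],
    [[0,0,0],[0,0,0]]
  ]
}}

```text
time_s: 15.93
eef_pos: [0.5605, 0.088, 0.196]
tool_rot: [0.0, 0.989, 0.151, 0.0]
wrist_force: [0.9, -1.5, -0.5]
finger_gap: 0.0139
grip_force: 30.0
```

```bash
cat >> h.py <<'E'
def st(s):
    q=s["tool_rot"];m=R.from_quat([q[1],q[2],q[3],q[0]]).as_matrix()
    print(s["eef_pos"].round(4) if hasattr(s["eef_pos"],"round") else s["eef_pos"],"ydir",np.degrees(np.arctan2(m[1,1],m[0,1])).round(2),"F",np.round(s["wrist_force"],1),"T",np.round(s["torque"],2),"gap",s["finger_gap"],"q7",s["joints"][6])
E
python3 -c "
from h import *
from cell import arm
st(arm.read_state())"
```

```text
[0.5605 0.088  0.196 ] ydir -72.66 F [ 0.9 -1.5 -0.5] T [-0.43 -0.13  0.04] gap 0.01393383682834119 q7 -1.4979406364319983
```

{"api": "move_arm", "payload": {
  "commands": [
    [[0,0,0],[0,0,-0.04]],
    [[0,0,0],[0,0,-0.08]],
    [[0,0,0],[0,0,-0.12]],
    [[0,0,0],[0,0,-0.16]],
    [[0,0,0],[0,0,-0.16]]
  ]
}}

```text
time_s: 16.35
eef_pos: [0.5605, 0.0878, 0.196]
tool_rot: [0.0, 0.973, 0.23, 0.0]
wrist_force: [0.4, -1.5, 0.4]
finger_gap: 0.0142
grip_force: 30.0
```

```bash
python3 -c "
from h import *
from cell import arm
st(arm.read_state())"
```

```text
[0.5605 0.0878 0.196 ] ydir -63.46 F [ 0.4 -1.5  0.4] T [-0.48 -0.13 -0.03] gap 0.014160098514135234 q7 -1.3678677841796092
```

{"api": "move_arm", "payload": {
  "commands": [
    [[0,0,0],[0,0,-0.04]],
    [[0,0,0],[0,0,-0.08]],
    [[0,0,0],[0,0,-0.12]],
    [[0,0,0],[0,0,-0.16]],
    [[0,0,0],[0,0,-0.16]]
  ]
}}

```text
time_s: 16.77
eef_pos: [0.5608, 0.0873, 0.1961]
tool_rot: [0.0, 0.952, 0.305, 0.0]
wrist_force: [1.6, -2.9, -0.0]
finger_gap: 0.0146
grip_force: 32.1
```

```bash
python3 -c "
from h import *
from cell import arm
st(arm.read_state())"
```

```text
[0.5608 0.0873 0.1961] ydir -54.51 F [ 1.6 -2.9 -0. ] T [-0.72 -0.33 -0.77] gap 0.01463394116385008 q7 -1.2404775921970863
```

The torque climbed to -0.77 N m after about 0.3 rad, so that is the stop and the thread is reverse. I'm turning clockwise.

{"api": "move_arm", "payload": {
  "commands": [
    [[0,0,0],[0,0,0.06]],
    [[0,0,0],[0,0,0.14]],
    [[0,0,0],[0,0,0.22]],
    [[0,0,0],[0,0,0.3]],
    [[0,0,0],[0,0,0.38]],
    [[0,0,0],[0,0,0.46]],
    [[0,0,0],[0,0,0.54]],
    [[0,0,0],[0,0,0.6]]
  ]
}}

```text
time_s: 17.43
eef_pos: [0.561, 0.0874, 0.1961]
tool_rot: [0.001, 1.0, 0.009, 0.001]
wrist_force: [1.6, -3.0, -0.0]
finger_gap: 0.0139
grip_force: 30.0
```

```bash
python3 -c "
from h import *
from cell import arm
st(arm.read_state())"
```

```text
[0.561  0.0874 0.1961] ydir -89.0 F [ 1.6 -3.  -0. ] T [-0.86 -0.47  0.12] gap 0.013851674793938892 q7 -1.7282559370734076
```

{"api": "move_arm", "payload": {
  "commands": [
    [[0,0,0],[0,0,0.06]],
    [[0,0,0],[0,0,0.14]],
    [[0,0,0],[0,0,0.22]],
    [[0,0,0],[0,0,0.3]],
    [[0,0,0],[0,0,0.38]],
    [[0,0,0],[0,0,0.46]],
    [[0,0,0],[0,0,0.54]],
    [[0,0,0],[0,0,0.6]]
  ]
}}

```text
time_s: 18.1
eef_pos: [0.561, 0.0862, 0.1961]
tool_rot: [0.001, 0.958, -0.287, 0.001]
wrist_force: [1.4, -5.6, 0.0]
finger_gap: 0.0134
grip_force: 30.0
```

```bash
python3 -c "
from h import *
from cell import arm
st(arm.read_state())"
```

```text
[0.561  0.0862 0.1961] ydir -123.4 F [ 1.4 -5.6  0. ] T [-1.49 -0.41  0.12] gap 0.013387004687291421 q7 -2.210289873978416
```

{"api": "move_arm", "payload": {
  "commands": [
    [[0,0,0],[0,0,0.05]],
    [[0,0,0],[0,0,0.1]],
    [[0,0,0],[0,0,0.15]],
    [[0,0,0],[0,0,0.2]],
    [[0,0,0],[0,0,0.2]],
    [[0,0,0],[0,0,0.2]]
  ]
}}

```text
time_s: 18.6
eef_pos: [0.5605, 0.0859, 0.1961]
tool_rot: [0.001, 0.925, -0.38, 0.001]
wrist_force: [1.1, -6.4, 1.6]
finger_gap: 0.014
grip_force: 30.0
```

```bash
python3 -c "
from h import *
from cell import arm
st(arm.read_state())"
```

```text
[0.5605 0.0859 0.1961] ydir -134.67 F [ 1.1 -6.4  1.6] T [-1.57 -0.08  0.07] gap 0.01401562690559888 q7 -2.36742327144907
```

{"api": "move_arm", "payload": {
  "commands": [
    [[0.001,0.001,0],[0,0,0]],
    [[0.001,0.001,-0.001],[0,0,0]],
    [[0.001,0.001,-0.002],[0,0,0]],
    [[0.001,0.001,-0.003],[0,0,0]],
    [[0.001,0.001,-0.004],[0,0,0]],
    [[0.001,0.001,-0.004],[0,0,0]]
  ]
}}

```text
time_s: 19.1
eef_pos: [0.56, 0.0858, 0.1997]
tool_rot: [0.001, 0.925, -0.379, -0.0]
wrist_force: [0.8, -6.0, -1.6]
finger_gap: 0.0139
grip_force: 30.0
```

```bash
python3 -c "
from h import *
from cell import arm
st(arm.read_state())"
```

```text
[0.56   0.0858 0.1997] ydir -134.59 F [ 0.8 -6.  -1.6] T [-1.31 -0.08  0.03] gap 0.013925233292946149 q7 -2.3660148018996394
```

{"api": "move_arm", "payload": {
  "commands": [
    [[0,0,-0.003],[0,0,0]],
    [[0,0,-0.006],[0,0,0]],
    [[0,0,-0.01],[0,0,0]],
    [[0,0,-0.015],[0,0,0]],
    [[0,0,-0.02],[0,0,0]],
    [[0,0,-0.025],[0,0,0]],
    [[0,0,-0.03],[0,0,0]],
    [[0,0,-0.035],[0,0,0]]
  ]
}}

```text
time_s: 19.77
eef_pos: [0.56, 0.0882, 0.2357]
tool_rot: [-0.001, 0.926, -0.378, -0.0]
wrist_force: [0.1, -0.4, -0.5]
finger_gap: 0.0136
grip_force: 30.0
```

{"api": "move_arm", "payload": {
  "commands": [
    [[0,0,0],[0,0,0]],
    [[0,0,0],[0,0,0]],
    [[0,0,0],[0,0,0]],
    [[0,0,0],[0,0,0]],
    [[0,0,0],[0,0,0]],
    [[0,0,0],[0,0,0]],
    [[0,0,0],[0,0,0]],
    [[0,0,0],[0,0,0]]
  ]
}}

```text
time_s: 20.43
eef_pos: [0.5603, 0.0869, 0.2349]
tool_rot: [0.0, 0.925, -0.379, -0.0]
wrist_force: [-0.1, -0.2, -0.0]
finger_gap: 0.0137
grip_force: 30.0
```

```bash
python3 - <<'E'
from h import *
from cell import arm
st(arm.read_state())
o=[]
for n in ("scene","side"):
    c=arm.camera(n);p=proj(c,[.56,.087,.17]).astype(int)
    o.append(cv2.resize(c["color"][p[1]-90:p[1]+90,p[0]-90:p[0]+90],(400,400)))
cv2.imwrite("pics/cap.png",np.hstack(o))
E
```

```text
[0.5603 0.0869 0.2349] ydir -134.53 F [-0.1 -0.2 -0. ] T [ 0.09 -0.05 -0.02] gap 0.013741477692622179 q7 -2.3802044614310134
```

View pics/cap.png

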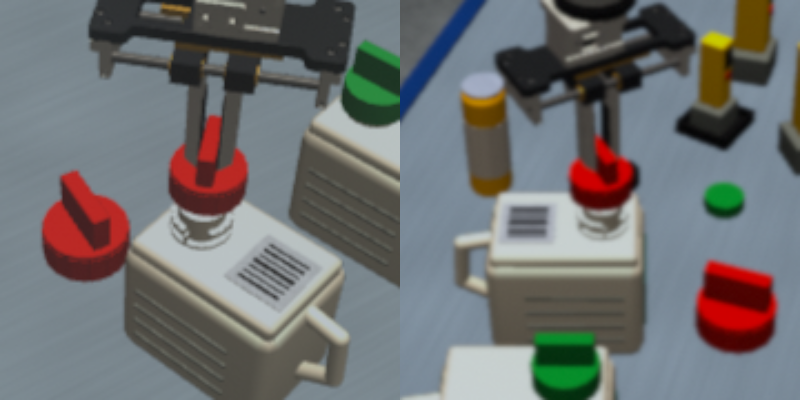

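The cap is held upright above the bare neck: it is at (208,180) and the neck at (200,225). The scanner is in its dock. I'm handing in.

```bash
python3 -c "
from cell import arm
print(arm.close_job())"
```

```text
the job is handed in; nothing more can be done
None
```

The job is handed in at about 20 s: the scanner was held about 8 cm over the label for about 2.5 s and stood back in its dock, and the cap (reverse thread) is held still and upright about 17 mm above the neck.

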